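Clip an electrode plate into the running block and hold it down

TASK

Pull the electrode plate out of its aluminium stand, slide its blade edgewise down into the slot of the grey running block, and press the cap down past the two spring catches until they snap over its ends. Keep pressing so that the cap stays fully down on the block against its sprung contact, and finish while still holding it pressed down with the fingers: do not let go. Leave the gel comb, the bottle, the beaker and the tip box where they are.

Things in the scene. Friction and masses are not known exactly. Their poses are not given: they have to be found in the camera images.
- electrode_mid (a point): Electrode plate, loose, 100 mm tall, 0.18 kg, upright in one of two identical aluminium stands. Steel blade 5 mm thick (x), 60 mm wide (y), lowest 60 mm of it; black cap and grip rib above. Point: the plate's centre, half-way up, 50 mm above the blade's lower edge, 10 mm below the cap's underside. Axes: x thickness, y width, z up; alike after a half turn about z.
- electrode_grip (a point): Middle of the plate's black grip rib, 36 mm above the plate's centre. Rib: 12 mm thick (x, pinch it across this), 50 mm wide (y), 28 mm tall, standing on the cap. Cap: 24 mm (x) by 76 mm (y) by 12 mm tall, its top 14 mm below this point, with a round lug (8 mm bar along x, half-way up the cap) at each end reaching to y = +-44 mm.
- slot (a point): Centre of the slot's mouth in the block's top face. Slot: straight down, 8 mm (x) by 61.5 mm (y), 4 mm chamfer. Axes: x across, y along, z up. Plate's centre above this point: 50 mm, blade at the mouth; 6, lugs meet catches, push rises to about 12 N; about 0, it suddenly drops; -7, clipped, blade on the contact; -10, cap flat on the block. From -7 to -10 the contact pushes back 3 to 9 N.
- tank: Fixed grey running block, 70 mm (x) by 84 mm (y), top 66 mm above the bench, on a foot 100 by 130 mm, 5 mm thick. Origin: centre of its underside. A white spring catch stands at each end (y) of the slot: slippery rounded nose 15.6 mm above the top face at y = +-44.5 mm, arm top 20 mm above the face. At the bottom of the slot lies a sprung brass contact.
- contact (a joint): Sprung brass contact at the bottom of the slot: how far it is pressed down, m. 0 when free, 0.003 when the cap lies on the block; preload 3 N plus 2 N per mm. A cap that is clipped in but not pressed leaves it at about 0 to 0.0005.
- catch_l (a joint): White spring catch at the +y end of the slot: how far it is pushed outward, m; 0 when closed, about 0.0035 when a lug passes.
- catch_r (a joint): The same for the catch at the -y end of the slot.
- comb_mid (a point): Gel comb, a bystander, loose in the other stand: white toothed blade 60 mm wide, narrow black bar 66 by 10 mm, round black knob 14 mm across; 77 mm tall. Point: 40 mm above its lower edge. Stands: 50 by 86 mm, 40 mm tall, fixed, slot 30 mm deep, its floor 10 mm above the bench; each plate stands with its lower edge on that floor.
- bottle_mid (a point): Closed reagent bottle, a bystander, 60 mm across, 130 mm tall; point half-way up.
- beaker_mid (a point): Glass beaker, a bystander, 66 mm across, 75 mm tall; point half-way up.
- tipbox_mid (a point): Low tip box, a bystander, 88 mm by 123 mm, 52 mm tall; point half-way up.

How it is judged (in metres and radians):
On the way, in this order (a step that is already met when the one before it is completed fails the run):
1. the blade is in the slot, upright and lined up, at least 20 mm deep (x of electrode_mid in the frame of slot between -0.006 and 0.006 m and y of electrode_mid in the frame of slot between -0.006 and 0.006 m and angle between the z axis of electrode_mid and the z axis of slot, either way round below 0.1 rad and angle between the y axis of electrode_mid and the y axis of slot, either way round below 0.15 rad and z of electrode_mid in the frame of slot below 0.03 m), for 0.05 s.
2. the cap has snapped in: lugs below the catches and both catches closed (x of electrode_mid in the frame of slot between -0.006 and 0.006 m and y of electrode_mid in the frame of slot between -0.006 and 0.006 m and angle between the z axis of electrode_mid and the z axis of slot, either way round below 0.1 rad and angle between the y axis of electrode_mid and the y axis of slot, either way round below 0.15 rad and value of joint each of catch_l, catch_r below 0.0012 m and z of electrode_mid in the frame of slot below -0.005 m), for 0.2 s.
At the end, for the whole second after the job is handed in: Plate upright in the slot, both catches closed (within 1.2 mm), and the fingers' push keeps the cap within 2.5 mm of the block's top and the sprung contact pressed at least 1 mm, fingers on the plate. Comb moved under 20 mm; bottle, beaker, tip box under 30 mm (x of electrode_mid in the frame of slot between -0.006 and 0.006 m and y of electrode_mid in the frame of slot between -0.006 and 0.006 m and angle between the z axis of electrode_mid and the z axis of slot, either way round below 0.1 rad and angle between the y axis of electrode_mid and the y axis of slot, either way round below 0.15 rad and value of joint each of catch_l, catch_r below 0.0012 m and z of electrode_mid in the frame of slot below -0.0075 m and value of joint contact above 0.001 m and contact force between the fingers and electrode above 2 N and distance of comb_mid from where it was at the start of the episode below 0.02 m and distance of each of bottle_mid, beaker_mid, tipbox_mid from where it was at the start of the episode below 0.03 m); the arm keeps its last pose, push and grip.
It fails at once if the comb is moved by more than 20 mm (distance of comb_mid from where it was at the start of the episode above 0.02 m).
It fails at once if the bottle is moved by more than 30 mm (distance of bottle_mid from where it was at the start of the episode above 0.03 m).
It fails at once if the beaker is moved by more than 30 mm (distance of beaker_mid from where it was at the start of the episode above 0.03 m).
It fails at once if the tipbox is moved by more than 30 mm (distance of tipbox_mid from where it was at the start of the episode above 0.03 m).
It also fails if it takes over 42 s, if anything falls off the work surface, if the arm or the gripper's body presses on something with over 40 N, if the wrist force passes 120 N, or if a joint passes its speed limit or range.

ROBOT

A 7-joint arm with a two-finger parallel gripper is mounted at the origin on the work surface. World frame = base frame: x ahead of the robot, y to its left, z up, the work surface at z = 0. Lengths are in m, angles in degrees, forces in N, time in s.
With the tool pointing down it reaches from about 0.425 to 0.875 m from the base axis. Payload 4.7 kg.
Tool frame: the origin (TCP) lies at the very end of the fingers, on their centre line; the grasp point (between the pads) lies 19 mm behind it; x points along the fingers, z is the direction in which the jaws open and shut, and the axes are right-handed (so a half turn about x gives the same grasp; the last joint's range is limited). The gripper opens to 87 mm and grips with 3 to 60 N. Pads are 19 mm wide; open, the fingers measure 117 mm over their backs; the gripper's body (75 mm by 190 mm) begins 51 mm behind the grasp point.
Start: joints at [-65.541, 18.392, -4.016, 83.108, 1.295, 78.541, -3.26], TCP at [0.261, 0.595, 0.223] pointing down, gripper open.
Joint ranges: [-163.93, 163.93], [-17.29, 119.83], [-79.2, 71.16], [3.27, 140.29], [-89.18, 269.18], [5.43, 117.66], [-154.24, 154.24]. Speed limits (degrees/s): [147.25, 147.25, 180, 180, 180, 180, 180].

INTERFACE

Orientations are given as [roll, pitch, yaw] about the fixed x, y, z axes, in that order (R = Rz(yaw) Ry(pitch) Rx(roll)).
In Python, from cell import env gives the robot as it stands. The module is installed in compiled form; this text tells all that it offers.
- The arm moves only by the tool drive_tool, never from a script. Its argument "increments" is a list of rows, each a list of 2 entries, a list of its own where there are three numbers: the shift along the tool's x, y, z scaled (see below), then the turn, a rotation vector about the tool's x, y, z scaled (see below). In form: [[[dx, dy, dz], [wx, wy, wz]], ...]. A call has 1 to 10 rows; each row shifts and turns the commanded pose from where the row before left it, along the tool's axes as they then stand; what a row does not reach is not made up. The controller multiplies each number of a shift by 0.04 m and each number of a turn by 120 degrees. A row lasts 1/10 s, in which the tool goes at most 50 mm and 8.59 degrees, less where a joint would pass 70% of its speed; a pose out of reach is approached as far as the arm can. A call with a number of a shift or a turn outside -1 to 1 is refused whole. A call with a gripper value outside its range is refused whole. "hand" is the gripper's target within -1 to 1 (fully open at 1, half-way at 0, shut at -1), set as the call begins (left out, the last holds). The fingers move at their own pace and stop on an object; "squeeze" is the grip in N (left out, the last holds). Time passes only in rows, so rows that do not move let the fingers close. It gives the time, the measured TCP pose, the force and the opening at its end, in the units of the state.
- env.get_obs(): the state, without advancing time (a new reading comes with each control period).
- env.read_camera(name): name is "scene" or "side" or "wrist"; returns a dict with "frame" (420x560x3 uint8, red, green, blue), "fx", "fy", "cx", "cy" (pixels), "distortion" ([k1, k2, p1, p2, k3] as OpenCV has them; the pictures are not rectified), "R" (3x3) and "t" (3): a world point X has camera coordinates R X + t. Camera axes: x right, y down, z forward; pixel columns grow to the right and rows downward; lengths in m; the calibration is good to about 2 mm. A picture is of the moment at which its call begins. There is no depth.
- env.sign_off(): hands the job in, once; it reports no verdict.
The state is a dict: "time_s": time; "qpos": joint angles; "joint_velocities": joint speeds; "effort": joint torques, N m; "tool_pos": TCP position; "tool_rot": TCP orientation; "force": force on the tool from outside, world axes, zero at the start; "wrist_torque": the same for the moment, N m; "grip_width": finger opening in m.
Only numpy, scipy, OpenCV 4.12 (cv2) and the standard library are available. Lean on these libraries where they do the work, as an engineer would, in place of code of your own. Each camera call takes 0.05 s, during which the arm holds its last target.

## Working session

There is one attempt and no reset: what is moved stays moved. The work goes in short steps, Python scripts to look and compute and a tool call to move; the robot and the scene stay as the last step left them, time stands still between calls to the robot, and variables do not carry over. Pictures are saved under pics/ and viewed, and the job is handed in when it is done.

Besides the shell and the picture viewer there is one more tool, called after "Request:" by a JSON object that holds its "op" and its "data". drive_tool: Moves the arm, as the interface text tells. Shifts and turns lie within -1 to 1; 1 stands for 0.04 m of shift or 120 degrees of turn. Its arguments: {"type":"object","properties":{"increments":{"type":"array"},"hand":{"type":"number"},"squeeze":{"type":"number"}},"required":["increments"]}

```bash
mkdir -p pics
python3 - <<'E'
from cell import env
import cv2,pickle
o=env.get_obs();print(o)
d={}
for n in("scene","side","wrist"):
    c=env.read_camera(n);d[n]=c
    cv2.imwrite(f"pics/{n}0.png",c["frame"][:,:,::-1]);print(n,c["fx"],c["fy"],c["cx"],c["cy"],c["distortion"],c["R"],c["t"])
pickle.dump(d,open("c0.pkl","wb"))
E
```

```text
{'time_s': 0.0, 'qpos': array([-65.54096059,  18.44068649,  -4.01477635,  83.17448668,
         1.29344234,  78.53882136,  -3.26194941]), 'joint_velocities': array([-0.06668165,  0.08733353,  0.047293  , -0.0928658 , -0.10085562,
        0.0773178 ,  0.03173897]), 'effort': array([ 6.15458430e-05, -4.91287315e+01, -4.03723642e-01, -3.12531531e+01,
       -6.38803001e-02,  4.33986972e-02,  1.63577861e-04]), 'tool_pos': array([0.26058686, 0.59488919, 0.22144658]), 'tool_rot': array([-177.72410427,   89.89106941, -111.37638011]), 'force': array([ 0.06391442, -0.24952455, -0.05393178]), 'wrist_torque': array([-0.03861366,  0.01580194, -0.03317983]), 'grip_width': 0.0869056658397528}
scene 493.84394465945815 493.84394465945815 280.15568750187737 212.48285879016913 [-0.13827582  0.          0.          0.          0.        ] [[-0.13964926  0.99018638 -0.00538774]
 [ 0.81853251  0.11237502 -0.56336168]
 [-0.55722762 -0.08308308 -0.82619283]] [ 0.11096773 -0.41094283  1.56369883]
side 468.1413968783748 468.1413968783748 274.23434219547494 207.68363827090505 [0.0563649 0.        0.        0.        0.       ] [[ 0.92722912 -0.37447529 -0.00379606]
 [-0.28359542 -0.69551144 -0.66017988]
 [ 0.24458085  0.61321456 -0.75109794]] [-0.51699524  0.17387029  0.95690241]
wrist 355.43380958510284 355.43380958510284 275.96564598911925 202.37254340925918 [-0.05566676  0.          0.          0.          0.        ] [[ 0.40216276  0.9155669  -0.00153626]
 [ 0.87305856 -0.38298455  0.30181383]
 [ 0.27574239 -0.12271952 -0.95336565]] [-0.64813781 -0.03558628  0.39137887]
```

View pics/scene0.png

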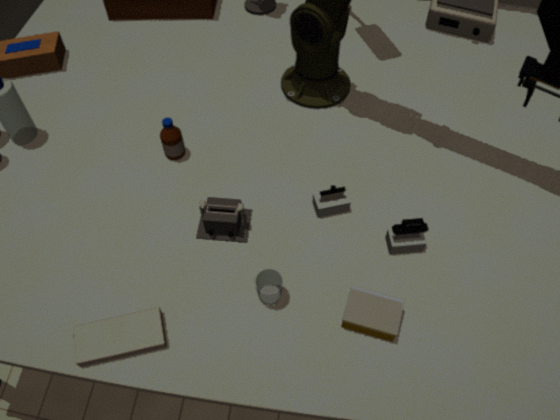

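View pics/side0.png

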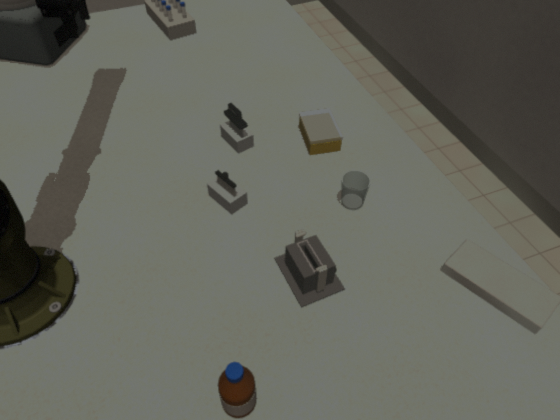

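View pics/wrist0.png

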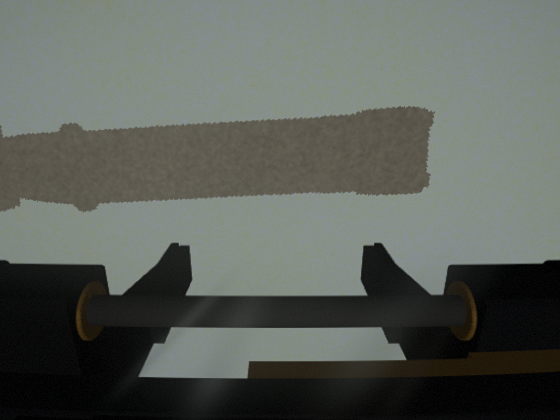

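The electrode (wide black cap) is at scene (408,232) and side (237,125). The comb (with knob) is at scene (332,198), and the block is at scene (224,215) and side (310,265). Next I'll enlarge those areas.

Run:
```python
import pickle,cv2,numpy as np
d=pickle.load(open("c0.pkl","rb"))
def crop(n,x,y,w,h,s):
    f=d[n]["frame"][y:y+h,x:x+w,::-1]
    g=cv2.convertScaleAbs(f,alpha=1.6,beta=10)
    return cv2.resize(g,None,fx=s,fy=s,interpolation=cv2.INTER_CUBIC)
a=np.hstack([crop("scene",376,205,60,50,6),crop("scene",192,190,60,50,6)])
b=np.hstack([crop("side",207,95,60,60,6),crop("side",270,222,80,80,4.5)])
cv2.imwrite("pics/z1.png",a);cv2.imwrite("pics/z2.png",b);print(a.shape,b.shape)
```

```text
(300, 720, 3) (360, 720, 3)
```

View pics/z1.png

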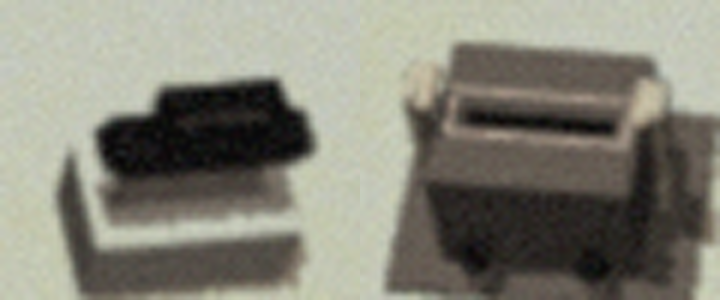

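View pics/z2.png

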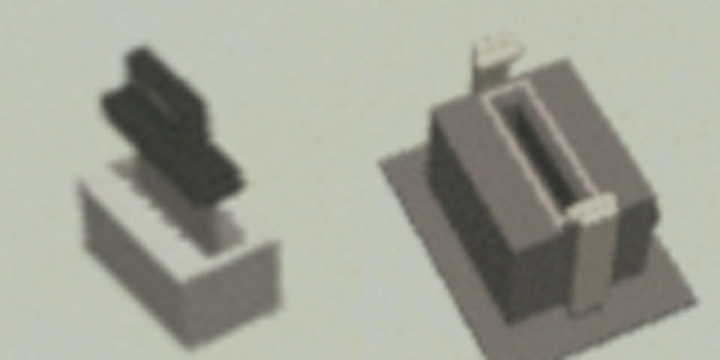

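```bash
cat > h.py <<'E'
import pickle,cv2,numpy as np
from scipy.optimize import least_squares
def proj(c,X):
    r,_=cv2.Rodrigues(c["R"]);K=np.array([[c["fx"],0,c["cx"]],[0,c["fy"],c["cy"]],[0,0,1.]])
    return cv2.projectPoints(np.asarray(X,float).reshape(-1,3),r,c["t"],K,np.array(c["distortion"]))[0][:,0]
def pose(p,X):
    c,s=np.cos(p[2]),np.sin(p[2]);X=np.asarray(X,float)
    return np.c_[p[0]+c*X[:,0]-s*X[:,1],p[1]+s*X[:,0]+c*X[:,1],X[:,2]]
def fit(obs,p0):
    # obs: list of (cam, [X..],[uv..])
    f=lambda p:np.concatenate([(proj(c,pose(p,X))-np.array(uv)).ravel() for c,X,uv in obs])
    r=least_squares(f,p0,x_scale=[.01,.01,.1],loss='soft_l1');return r.x,f(r.x).reshape(-1,2)
E
python3 - <<'E'
from h import *
d=pickle.load(open("c0.pkl","rb"));S,D=d["scene"],d["side"]
def m(u,ox,oy,s,px=0): return [(ox-.5+.5/s+(a-px)/s,oy-.5+.5/s+b/s) for a,b in u]
h,w=.035,.042
# scene: up image = -x world(near robot), right = +y
B=[(-h,-w,.066),(-h,w,.066),(h,w,.066),(h,-w,.066)]
bs=m([(455,45),(655,57),(632,186),(430,183)],192,190,6,360)
bd=m([(432,105),(515,250),(660,195),(570,60)],270,222,4.5,360)
# determine side correspondence by trying all cyclic shifts
for k in range(4):
    p,r=fit([(S,B,bs),(D,np.roll(B,k,0),bd)],[.6,-.1,0]);print(k,p[:2],np.degrees(p[2]),abs(r).max(),np.round(r,1).tolist())
St=[(-.025,-.043,.04),(-.025,.043,.04),(.025,.043,.04),(.025,-.043,.04)]
sd=m([(80,180),(185,282),(282,242)],207,95,6)
ss=m([(72,150),(95,248),(300,235)],376,205,6)
for k in range(4):
  for A in range(2):
    Q=[St[0],St[3],St[2]]
    p,r=fit([(S,Q,ss),(D,np.roll(St,k,0)[:3],sd)],[.6,.3,0]);
  print('stand',k,p[:2],np.degrees(p[2]),abs(r).max(),np.round(r,1).tolist())
E
```

```text
0 [ 0.56201665 -0.17631435] 1.9568361298619428 32.369584314610336 [[0.7, -0.7], [0.4, 0.1], [-0.1, 2.0], [-0.6, -0.5], [17.2, 31.9], [-19.6, -32.4], [-21.1, -31.2], [18.5, 29.6]]
1 [ 0.56246289 -0.17709656] 3.7572682817088037 51.787659989161284 [[-0.2, -0.2], [-0.3, -0.3], [0.1, 1.7], [-0.6, 0.1], [49.9, 19.2], [-0.0, 0.1], [-51.8, -19.3], [-1.6, -1.2]]
2 [ 0.56198429 -0.17649728] 3.309003178588861 32.79890903572431 [[0.2, -0.4], [0.1, -0.3], [0.2, 1.7], [-0.4, -0.1], [28.9, -11.3], [31.0, -13.1], [-32.8, 12.1], [-32.0, 10.4]]
3 [ 0.56307654 -0.17691297] 4.415450945890599 43.60472963333302 [[-0.4, 0.2], [-0.4, -0.2], [0.3, 1.8], [-0.4, 0.5], [-1.0, 0.8], [10.6, -43.6], [-0.4, -1.3], [-11.7, 42.2]]
stand 0 [0.58355227 0.28715528] -18.56736983035783 25.623409977380604 [[9.0, 0.0], [-1.6, -0.6], [-2.0, 15.3], [13.5, 12.0], [-4.1, -25.6], [-1.9, -19.7]]
stand 1 [0.56284772 0.27886114] 13.223810127308493 33.78471353415708 [[-0.4, -0.3], [0.1, 0.9], [0.3, -0.0], [33.4, 9.9], [-0.3, 0.3], [-33.8, -10.5]]
stand 2 [0.55842486 0.27765074] 17.40163593449302 16.566475477259274 [[-1.2, -0.7], [0.7, 0.3], [0.1, -2.8], [13.1, -6.2], [15.1, -7.2], [-16.6, 7.5]]
stand 3 [0.56309118 0.2781646 ] 12.11086292112146 23.822619403574166 [[-0.5, -0.5], [-0.4, 0.6], [-0.1, 0.4], [0.2, -0.2], [-1.2, -23.8], [-0.2, -0.0]]
```

Run:
```python
from h import *
d=pickle.load(open("c0.pkl","rb"));S,D=d["scene"],d["side"]
def m(u,ox,oy,s,px=0): return [(ox-.5+.5/s+(a-px)/s,oy-.5+.5/s+b/s) for a,b in u]
h,w=.035,.042
B=[(-h,-w,.066),(-h,w,.066),(h,w,.066),(h,-w,.066)]
bs=m([(455,45),(655,57),(632,186),(430,183)],192,190,6,360)
bd=m([(432,105),(515,250),(660,195),(570,60)],270,222,4.5,360)
p,r=fit([(S,B,bs),(D,[B[1],B[0],B[3],B[2]],bd)],[.6,-.1,0]);print(p[:2],np.degrees(p[2]),np.round(r,1).tolist())
St=[(-.025,-.043,.04),(-.025,.043,.04),(.025,.043,.04),(.025,-.043,.04)]
sd=m([(80,180),(185,282),(282,242)],207,95,6)
ss=m([(72,150),(95,248),(300,235)],376,205,6)
p,r=fit([(S,[St[0],St[3],St[2]],ss),(D,[St[1],St[0],St[3]],sd)],[.6,.3,0]);print(p[:2],np.degrees(p[2]),np.round(r,1).tolist())
# rib top ends z=.110
R=[(0,-.025,.110),(0,.025,.110)]
rs=m([(160,92),(281,84)],376,205,6); rd=m([(140,50),(200,110)],207,95,6)
p,r=fit([(S,R,rs),(D,R[::-1],rd)],[.6,.3,0]);print(p[:2],np.degrees(p[2]),np.round(r,1).tolist())
from cell import env
from scipy.spatial.transform import Rotation as Ro
o=env.get_obs();print(Ro.from_euler('xyz',o['tool_rot'],degrees=True).as_matrix().round(3))
c=d["wrist"];T=Ro.from_euler('xyz',o['tool_rot'],degrees=True).as_matrix()
print("cam center",-c["R"].T@c["t"],"in tool",T.T@(-c["R"].T@c["t"]-o['tool_pos']),(c["R"]@T).round(3))
```

```text
[ 0.56332509 -0.1775224 ] 2.561113546138555 [[-0.1, -0.2], [-0.3, 0.3], [-0.5, 2.3], [-1.1, 0.1], [-0.4, 0.3], [-0.1, 0.0], [-0.5, -0.4], [-0.6, -1.0]]
[0.5629984  0.27860147] 12.977744254786792 [[-0.5, -0.3], [-0.1, 0.9], [0.2, 0.1], [0.0, -0.1], [-0.3, 0.3], [-0.2, -0.3]]
[0.56125767 0.27768093] 12.251464025582901 [[-0.6, 0.9], [0.1, 0.8], [-0.9, 0.0], [-0.6, 0.1]]
[[-0.001 -0.916  0.401]
 [-0.001  0.401  0.916]
 [-1.    -0.    -0.002]]
cam center [0.18380606 0.62781436 0.38287189] in tool [-0.16119705  0.08352402 -0.00098909] [[ 0.    -0.001  1.   ]
 [-0.302 -0.953 -0.001]
 [ 0.953 -0.302 -0.   ]]
```

Request:
{"op": "drive_tool", "data": {"increments": [[[0,-0.84,-0.353],[0,0,0]],[[0,-0.84,-0.353],[0,0,0]],[[0,-0.84,-0.353],[0,0,0]],[[0,-0.84,-0.353],[0,0,0]],[[0,-0.84,-0.353],[0,0,0]],[[0,-0.84,-0.353],[0,0,0]],[[0,-0.84,-0.353],[0,0,0]],[[0,-0.84,-0.353],[0,0,0]],[[0,-0.84,-0.353],[0,0,0]],[[0,-0.84,-0.353],[0,0,0]]], "hand": 1, "squeeze": 40}}

```text
time_s: 1.15
tool_pos: [0.5126, 0.33, 0.2223]
tool_rot: [144.1, 90.0, -149.6]
force: [-0.1, 0.3, 0.7]
grip_width: 0.0872
```

Request:
{"op": "drive_tool", "data": {"increments": [[[0,-0.84,-0.353],[0,0,0]],[[0,-0.84,-0.353],[0,0,0]],[[0,0,0],[0.064,0,0]],[[0,0,0],[0.064,0,0]],[[0,0,0],[0.064,0,0]],[[0,0,0],[0.064,0,0]],[[0,0,0],[0.064,0,0]],[[0,0,0],[0.064,0,0]],[[0,0,0],[0.064,0,0]],[[0,0,0],[0,0,0]]]}}

```text
time_s: 2.15
tool_pos: [0.5619, 0.2784, 0.2222]
tool_rot: [-153.2, 90.0, -140.7]
force: [0.0, 0.6, -0.6]
grip_width: 0.0866
```

```bash
cat > snap.py <<'E'
import sys,pickle,cv2
from cell import env
o=env.get_obs()
for k in("time_s","tool_pos","tool_rot","force","grip_width","qpos"):print(k,o[k] if k!="x" else 0)
d={"obs":o}
for n in sys.argv[2:]:
    c=env.read_camera(n);d[n]=c
    f=cv2.convertScaleAbs(c["frame"][:,:,::-1],alpha=1.5,beta=10)
    cv2.imwrite(f"pics/{n}{sys.argv[1]}.png",cv2.resize(f,None,fx=1.4,fy=1.4,interpolation=cv2.INTER_CUBIC))
pickle.dump(d,open(f"c{sys.argv[1]}.pkl","wb"))
E
python3 snap.py 1 wrist
```

```text
time_s 2.15
tool_pos [0.561931   0.27843603 0.22221612]
tool_rot [-153.24835989   89.96534809 -140.67343852]
force [ 0.02476976  0.59534231 -0.6301179 ]
grip_width 0.08657736963706646
qpos [-42.35515983  15.7312843   16.6381912   87.27926937  -4.54941474
  77.68896899 -12.757997  ]
```

View pics/wrist1.png

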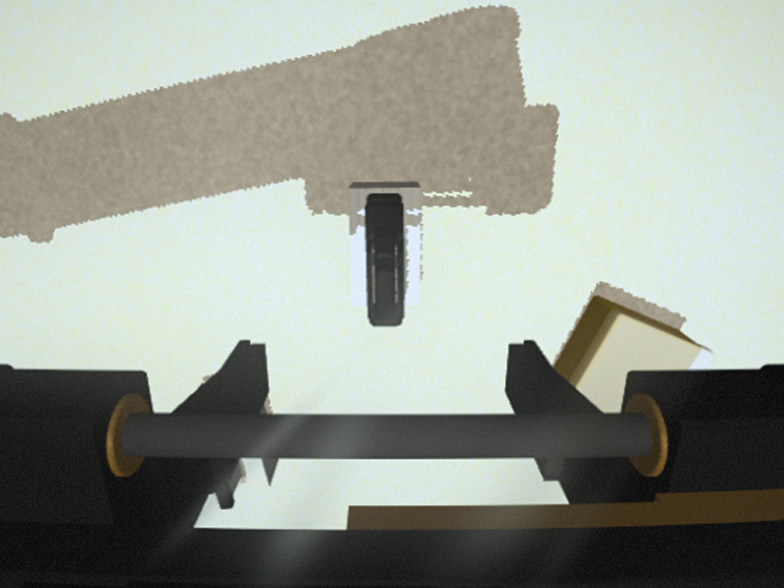

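Run:
```python
import pickle,cv2
f=pickle.load(open("c1.pkl","rb"))["wrist"]["frame"][125:240,230:320,::-1]
cv2.imwrite("pics/z3.png",cv2.resize(cv2.convertScaleAbs(f,alpha=2.5,beta=20),None,fx=5,fy=5,interpolation=cv2.INTER_CUBIC))
```

```text
(no output)
```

View pics/z3.png

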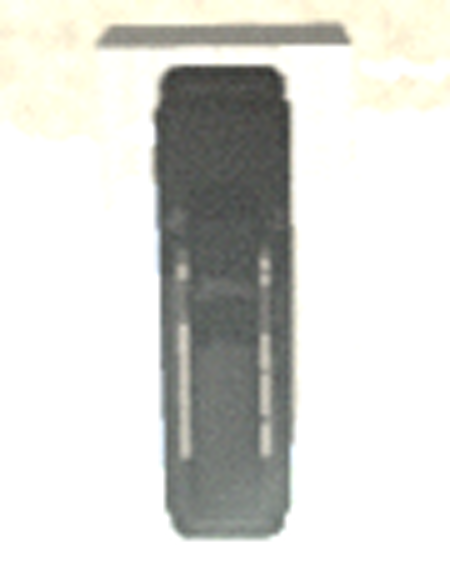

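Run:
```python
from h import *
c=pickle.load(open("c1.pkl","rb"))["wrist"]
def m(u): return [(229.6+a/5,124.6+b/5) for a,b in u]
# image right=+tool z=+x plate; image down = +y
X=[(-.012,-.038,.082),(.012,-.038,.082),(-.012,.038,.082),(.012,.038,.082)]
uv=m([(159,97),(288,97),(168,505),(290,505)])
p,r=fit([(c,X,uv)],[.56,.28,.22]);print(p,np.degrees(p[2]),np.round(r,1).tolist())
St=[(-.025,-.043,.04),(.025,-.043,.04)]
p2,r=fit([(c,St,m([(98,45),(350,45)]))],[.56,.28,.22]);print(p2,np.degrees(p2[2]),np.round(r,1).tolist())
L=[(0,-.044,.076),(0,.044,.076)]
p2,r=fit([(c,L,m([(224,66),(228,538)]))],[.56,.28,.22]);print(p2,np.degrees(p2[2]),np.round(r,1).tolist())
```

```text
[0.57551876 0.20848943 0.2031684 ] 11.640691993053524 [[0.6, 152.5], [-0.6, 152.8], [-1.0, -1.9], [1.1, -1.5]]
[0.54102152 0.3618891  0.21831312] 12.508420247317268 [[-0.9, 0.0], [0.9, 0.0]]
[0.57868374 0.19381897 0.20826778] 11.932864879289205 [[-0.0, 173.6], [0.0, -1.6]]
```

Run:
```python
from h import *
c=pickle.load(open("c1.pkl","rb"))["wrist"]
def m(u): return [(229.6+a/5,124.6+b/5) for a,b in u]
X=[(-.012,.038,.082),(.012,.038,.082),(-.012,-.038,.082),(.012,-.038,.082)]
uv=m([(159,97),(288,97),(168,505),(290,505)])
p,r=fit([(c,X,uv)],[.56,.28,.22]);print(p,np.degrees(p[2]),np.round(r,1).tolist())
St=[(-.025,.043,.04),(.025,.043,.04)]
p2,r=fit([(c,St,m([(98,45),(350,45)]))],[.56,.28,.22]);print(p2,np.degrees(p2[2]),np.round(r,1).tolist())
L=[(0,.044,.076),(0,-.044,.076)]
p2,r=fit([(c,L,m([(224,66),(228,538)]))],[.56,.28,.22]);print(p2,np.degrees(p2[2]),np.round(r,1).tolist())
```

```text
[0.55978085 0.2798828  0.22972347] 13.162185216226355 [[-1.3, -0.7], [1.3, -1.1], [-1.0, 1.4], [1.0, 1.1]]
[0.55964766 0.27793038 0.21831313] 12.508420726232126 [[-0.9, 0.0], [0.9, 0.0]]
[0.56015801 0.27786373 0.22555495] 12.923346690466307 [[-0.0, -0.3], [0.0, 0.4]]
```

Request:
{"op": "drive_tool", "data": {"increments": [[[0.45,0,-0.048],[-0.003,0,0]],[[0.45,0,0],[0,0,0]],[[0.45,0,0],[0,0,0]],[[0.45,0,0],[0,0,0]],[[0.45,0,0],[0,0,0]],[[0.45,0,0],[0,0,0]],[[0.4,0,0],[0,0,0]],[[0.2,0,0],[0,0,0]],[[0.16,0,0],[0,0,0]],[[0,0,0],[0,0,0]]]}}

```text
time_s: 3.2
tool_pos: [0.56, 0.2779, 0.0836]
tool_rot: [-160.3, 89.9, -147.3]
force: [0.3, 0.1, 0.2]
grip_width: 0.0872
```

```bash
python3 snap.py 2 wrist
```

```text
time_s 3.2
tool_pos [0.56000228 0.27787884 0.08356257]
tool_rot [-160.28253154   89.94456079 -147.30021794]
force [0.34035577 0.07135902 0.17558091]
grip_width 0.08721124102572332
qpos [-41.58992002  21.434382    15.68506062  96.53968234  -6.3624188
  62.95432394 -11.05117615]
```

View pics/wrist2.png

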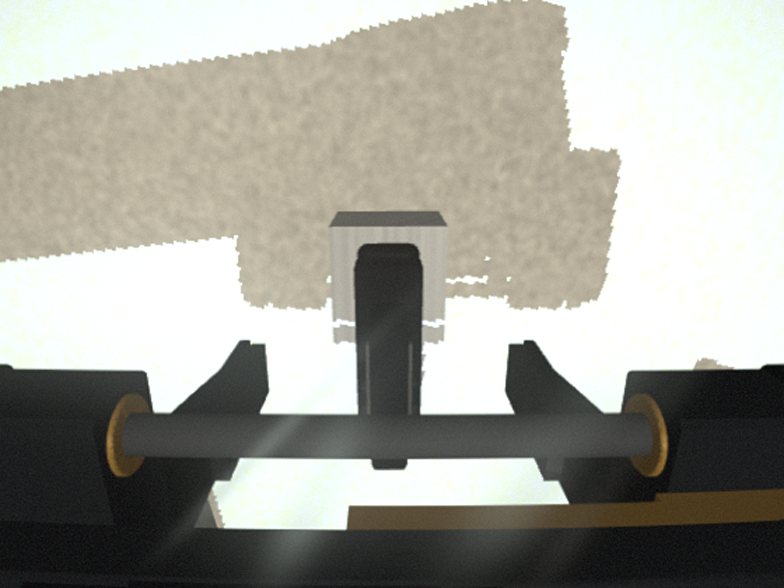

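The rib lies between the open fingers: cap columns 357–422, centre about 389, with the fingertips centred at about 387. Closing now.

Request:
{"op": "drive_tool", "data": {"increments": [[[0,0,0],[0,0,0]],[[0,0,0],[0,0,0]],[[0,0,0],[0,0,0]],[[0,0,0],[0,0,0]],[[0,0,0],[0,0,0]],[[0,0,0],[0,0,0]],[[0,0,0],[0,0,0]],[[0,0,0],[0,0,0]],[[0,0,0],[0,0,0]],[[0,0,0],[0,0,0]]], "hand": -1, "squeeze": 50}}

```text
time_s: 4.25
tool_pos: [0.5603, 0.278, 0.0842]
tool_rot: [84.2, 90.0, 97.1]
force: [0.9, 0.8, 0.7]
grip_width: 0.015
```

Request:
{"op": "drive_tool", "data": {"increments": [[[0,0,0],[0,0,0]],[[0,0,0],[0,0,0]],[[0,0,0],[0,0,0]]]}}

```text
time_s: 4.55
tool_pos: [0.5603, 0.2781, 0.0842]
tool_rot: [16.4, 90.0, 29.4]
force: [-0.8, -0.3, -0.5]
grip_width: 0.0115
```

Request:
{"op": "drive_tool", "data": {"increments": [[[-0.2,0,0],[0,0,0]],[[-0.3,0,0],[0,0,0]],[[-0.4,0,0],[0,0,0]],[[-0.45,0,0],[0,0,0]],[[-0.5,0,0],[0,0,0]],[[-0.5,0,0],[0,0,0]],[[-0.5,0,0],[0,0,0]],[[-0.5,0,0],[0,0,0]],[[-0.4,0,0],[0,0,0]],[[0,0,0],[0,0,0]]]}}

```text
time_s: 5.55
tool_pos: [0.5617, 0.2786, 0.2385]
tool_rot: [20.4, 89.6, 33.3]
force: [-1.0, 0.5, -2.1]
grip_width: 0.0117
```

```bash
python3 snap.py 3 wrist side
```

```text
time_s 5.55
tool_pos [0.56165127 0.27859911 0.23849964]
tool_rot [20.40047418 89.64398768 33.33994713]
force [-0.98591546  0.54990594 -2.08416424]
grip_width 0.011717848463759858
qpos [-42.42018797  14.98281908  16.65453689  86.31873826  -4.37358018
  78.97744609 -12.55111071]
```

View pics/side3.png

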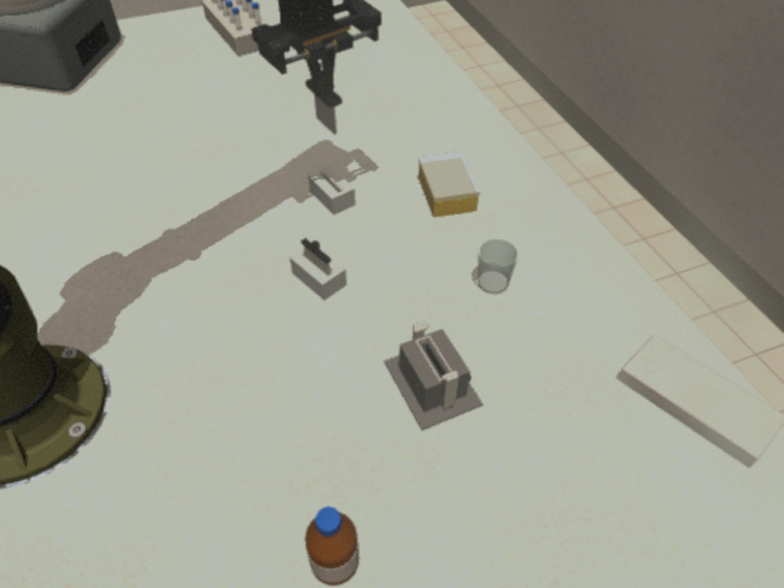

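View pics/wrist3.png

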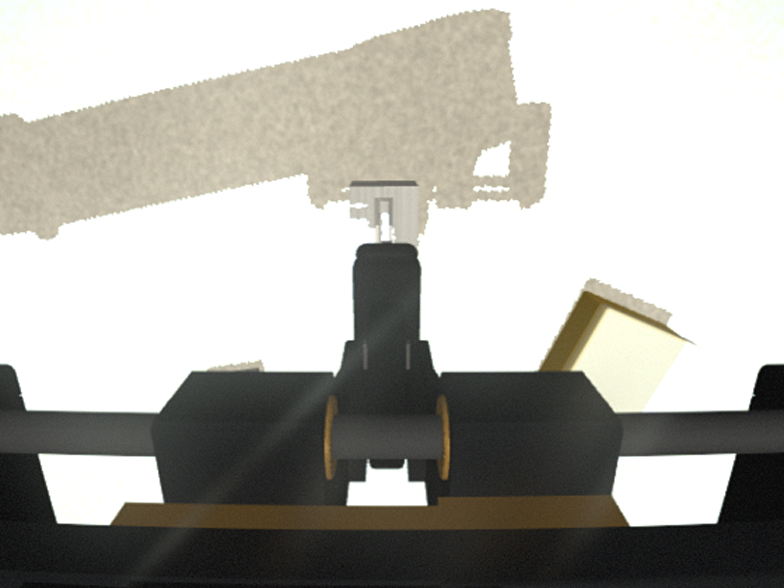

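Request:
{"op": "drive_tool", "data": {"increments": [[[0,0,0],[0.0435,0,0]],[[0,0,0],[0.0435,0,0]],[[0,-0.4,-0.031],[0,0,0]],[[0,-0.75,-0.031],[0,0,0]],[[0,-0.75,-0.031],[0,0,0]],[[0,-0.75,-0.031],[0,0,0]],[[0,-0.75,-0.031],[0,0,0]],[[0,-0.75,-0.031],[0,0,0]],[[0,-0.75,-0.031],[0,0,0]],[[0,-0.75,-0.031],[0,0,0]]]}}

```text
time_s: 6.65
tool_pos: [0.5591, 0.049, 0.2335]
tool_rot: [-163.4, 89.9, -160.8]
force: [0.6, 0.7, -1.3]
grip_width: 0.0115
```

Request:
{"op": "drive_tool", "data": {"increments": [[[0,-0.75,-0.031],[0,0,0]],[[0,-0.75,-0.031],[0,0,0]],[[0,-0.75,-0.031],[0,0,0]],[[0,-0.75,-0.031],[0,0,0]],[[0,-0.75,-0.031],[0,0,0]],[[0,-0.75,-0.031],[0,0,0]],[[0,-0.75,-0.031],[0,0,0]],[[0,-0.75,-0.031],[0,0,0]],[[0,-0.75,-0.031],[0,0,0]],[[0,-0.75,-0.031],[0,0,0]]]}}

```text
time_s: 7.65
tool_pos: [0.5593, -0.2505, 0.2335]
tool_rot: [158.8, 89.9, 161.4]
force: [0.9, 0.7, -1.2]
grip_width: 0.0114
```

Request:
{"op": "drive_tool", "data": {"increments": [[[0,-0.24,0],[0,0,0]],[[0,0,0],[0,0,0]],[[0,0,0],[0,0,0]]]}}

```text
time_s: 7.95
tool_pos: [0.5611, -0.2569, 0.2336]
tool_rot: [112.7, 89.9, 115.3]
force: [0.1, 1.1, -2.5]
grip_width: 0.0116
```

```bash
python3 snap.py 4 wrist scene side
```

```text
time_s 7.95
tool_pos [ 0.56111825 -0.25688507  0.2336337 ]
tool_rot [112.69232035  89.89318011 115.28293242]
force [ 0.11622101  1.14341517 -2.46175751]
grip_width 0.011639381699635893
qpos [-8.39596362 16.04980962 37.52966257 88.38180537 -9.94368026 79.01661656
 32.55745611]
```

View pics/wrist4.png

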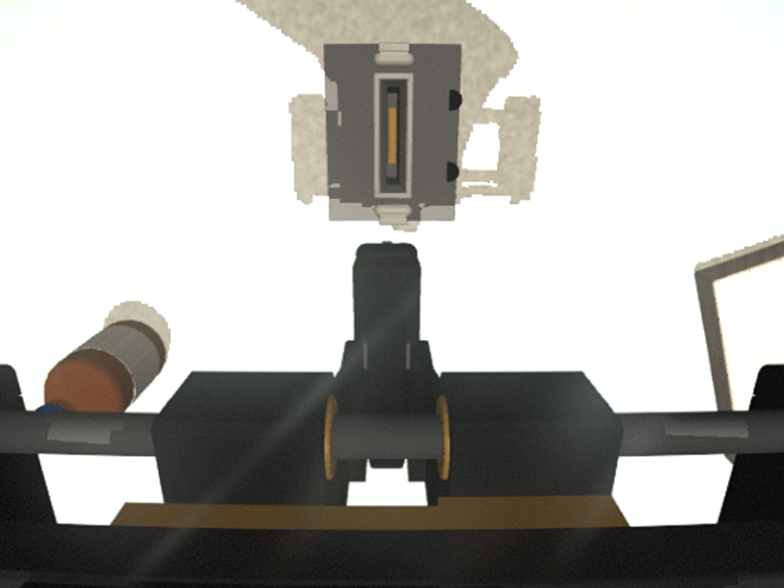

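Run:
```python
import pickle,cv2
f=pickle.load(open("c4.pkl","rb"))["wrist"]["frame"]
a=f[20:170,215:345,::-1]
cv2.imwrite("pics/z4.png",cv2.resize(cv2.convertScaleAbs(a,alpha=1.8,beta=0),None,fx=4,fy=4,interpolation=cv2.INTER_CUBIC))
a=f[160:345,235:320,::-1]
cv2.imwrite("pics/z5.png",cv2.resize(cv2.convertScaleAbs(a,alpha=3,beta=20),None,fx=3,fy=3,interpolation=cv2.INTER_CUBIC))
```

```text
(no output)
```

View pics/z4.png

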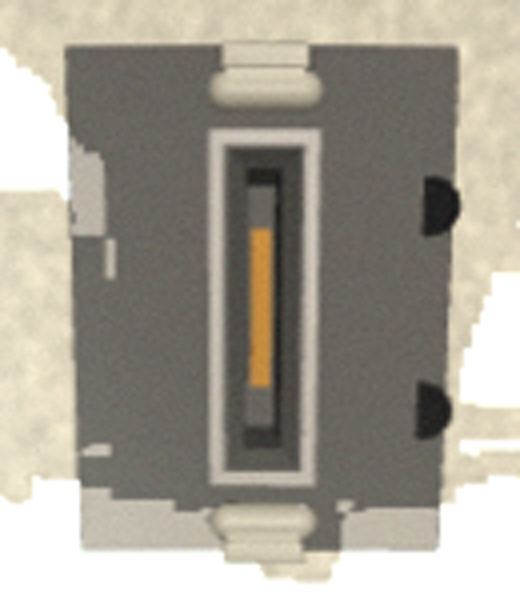

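View pics/z5.png

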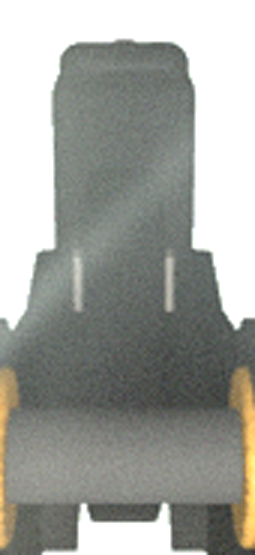

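Run:
```python
from h import *
from scipy.spatial.transform import Rotation as Ro
d=pickle.load(open("c4.pkl","rb"));c=d["wrist"];o=d["obs"]
T=Ro.from_euler('xyz',o['tool_rot'],degrees=True).as_matrix();print(T.round(4))
m=lambda u,ox,oy,s:[(ox-.5+.5/s+a/s,oy-.5+.5/s+b/s) for a,b in u]
h,w=.035,.042
B=[(-h,w,.066),(h,w,.066),(h,-w,.066),(-h,-w,.066)]
p,r=fit([(c,B,m([(66,46),(458,46),(438,550),(82,550)],215,20,4))],[.56,-.18,.04]);print('block',p,np.degrees(p[2]),np.round(r,1).tolist())
def rect(z):
  def go(uv,n):
    f=lambda q:(proj(c,pose(q,[(-q[3],q[4],z),(q[3],q[4],z),(q[3],-q[4],z),(-q[3],-q[4],z)]))-np.array(uv)).ravel()
    r=least_squares(f,[.56,-.18,.04,.01,.035],x_scale=[.01,.01,.1,.01,.01]);print(n,r.x.round(4),np.degrees(r.x[2]),np.abs(r.fun).max())
  return go
rect(.066)(m([(209,129),(321,129),(315,486),(211,486)],215,20,4),'frame')
rect(.062)(m([(225,147),(305,147),(299,473),(226,473)],215,20,4),'inner')
zc=o['tool_pos'][2]-.0022
L=[(0,.044,zc-.006),(0,-.044,zc-.006)]
p,r=fit([(c,L,m([(123,42),(124,521)],235,160,3))],[.56,-.26,.04]);print('plate lugs',p,np.degrees(p[2]),np.round(r,1).tolist())
L=[(-.012,.038,zc),(.012,.038,zc)]
p,r=fit([(c,L,m([(53,90),(192,90)],235,160,3))],[.56,-.26,.04]);print('plate cap',p,np.degrees(p[2]),np.round(r,1).tolist())
print(o['tool_pos'])
```

```text
[[-8.00e-04 -4.52e-02  9.99e-01]
 [ 1.70e-03  9.99e-01  4.52e-02]
 [-1.00e+00  1.70e-03 -7.00e-04]]
block [ 0.55977923 -0.16800326  0.04480804] 2.5673117029608647 [[7.7, 1.5], [-8.4, 1.5], [-6.3, -25.6], [6.3, -25.6]]
frame [ 0.5612 -0.1802  0.042   0.012   0.0386] 2.407312650752864 0.07678253806716384
inner [ 0.5612 -0.1806  0.0399  0.0086  0.0357] 2.2843965450071173 0.1707225252094986
plate lugs [ 0.56044327 -0.25780256  0.04591916] 2.630974031749533 [[0.0, 1.1], [-0.0, -6.6]]
plate cap [ 0.56028846 -0.25772797  0.04420293] 2.532641429020945 [[-2.0, 0.0], [2.0, 0.0]]
[ 0.56111825 -0.25688507  0.2336337 ]
```

Run:
```python
from h import *
from scipy.spatial.transform import Rotation as Ro
for k in "0134":
    d=pickle.load(open(f"c{k}.pkl","rb"));c=d["wrist"]
    print(k,-c["R"].T@c["t"],c["fx"],c["cx"],c["cy"],c["distortion"])
    if "obs" in d:
        o=d["obs"];T=Ro.from_euler('xyz',o['tool_rot'],degrees=True).as_matrix();print(T.T@(-c["R"].T@c["t"]-o['tool_pos']),(c["R"]@T).round(3).tolist())
c=pickle.load(open("c4.pkl","rb"))["wrist"]
h,w=.035,.042
for z in (.066,.0):print(proj(c,pose([.5633,-.1775,.045],[(-h,w,z),(h,w,z),(h,-w,z),(-h,-w,z)])).round(1).tolist())
h,w=.05,.065
print(proj(c,pose([.5633,-.1775,.045],[(-h,w,0),(h,w,0),(h,-w,0),(-h,-w,0)])).round(1).tolist())
for n in("scene","side"):
    c=pickle.load(open("c4.pkl","rb"))[n];print(n,proj(c,pose([.5633,-.1775,.045],[(-h,w,0),(h,w,0),(h,-w,0),(-h,-w,0)])).round(1).tolist())
```

```text
0 [0.18380606 0.62781436 0.38287189] 355.43380958510284 275.96564598911925 202.37254340925918 [-0.05566676  0.          0.          0.          0.        ]
1 [0.54331162 0.35901231 0.38347821] 355.43380958510284 275.96564598911925 202.37254340925918 [-0.05566676  0.          0.          0.          0.        ]
[-0.16128423  0.08265327 -0.00071709] [[-0.0, -0.001, 1.0], [-0.302, -0.953, -0.001], [0.953, -0.302, -0.0]]
3 [0.54156559 0.35850481 0.39997783] 355.43380958510284 275.96564598911925 202.37254340925918 [-0.05566676  0.          0.          0.          0.        ]
[-0.16130646  0.08272385 -0.00074311] [[-0.0, -0.001, 1.0], [-0.302, -0.953, -0.001], [0.953, -0.302, -0.0]]
4 [ 0.55692691 -0.17470945  0.39509494] 355.43380958510284 275.96564598911925 202.37254340925918 [-0.05566676  0.          0.          0.          0.        ]
[-0.16131909  0.08255867 -0.00058886] [[-0.0, -0.001, 1.0], [-0.301, -0.953, -0.001], [0.953, -0.301, -0.0]]
[[242.7, 44.6], [324.0, 44.6], [320.8, 142.1], [245.0, 142.1]]
[[248.4, 52.6], [315.8, 52.6], [313.6, 133.8], [250.1, 133.9]]
[[233.3, 28.9], [331.0, 28.9], [326.4, 154.6], [237.1, 154.6]]
scene [[251.8, 210.2], [246.7, 243.0], [195.8, 238.8], [202.9, 206.5]]
side [[273.9, 258.2], [314.9, 242.6], [344.8, 288.9], [301.1, 307.1]]
```

View pics/side4.png

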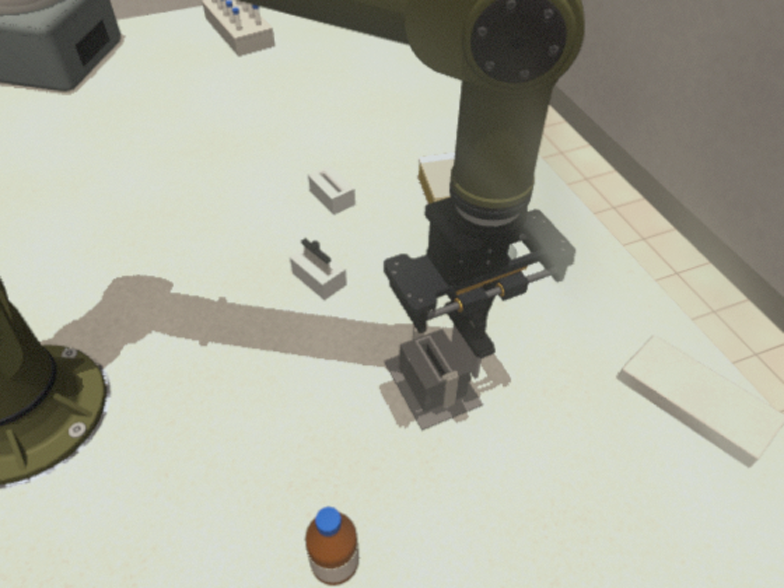

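View pics/scene4.png

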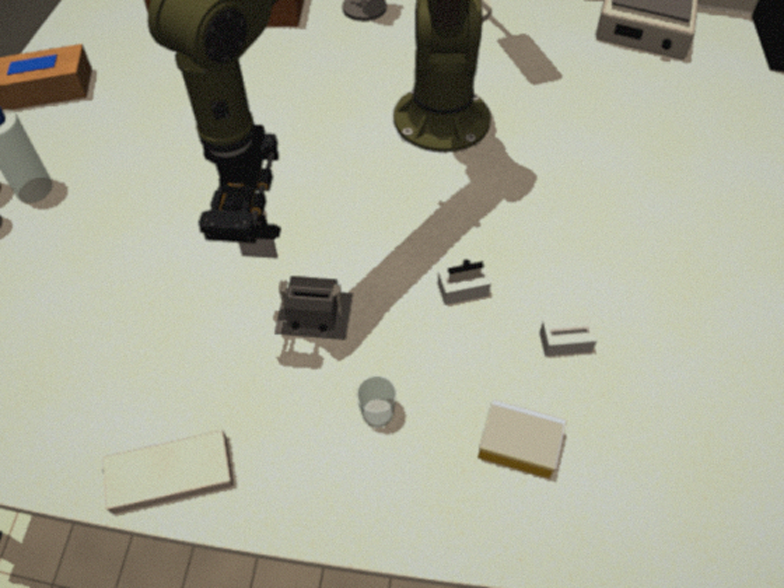

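Request:
{"op": "drive_tool", "data": {"increments": [[[0,0.5,0.03],[0,0,0]],[[0,0.6,0.04],[0,0,0]],[[0,0.5,0.03],[0,0,0]],[[0,0.335,0.018],[0,0,0]],[[0.5,0,0],[0,0,0]],[[0.6,0,0],[0,0,0]],[[0.6,0,0],[0,0,0]],[[0.35,0,0],[0,0,0]],[[0.09,0,0],[0,0,0]],[[0,0,0],[0,0,0]]]}}

```text
time_s: 9.1
tool_pos: [0.5628, -0.1804, 0.1486]
tool_rot: [-155.9, 90.0, -153.4]
force: [1.1, 0.0, -1.8]
grip_width: 0.0114
```

```bash
python3 snap.py 5 wrist scene side
python3 - <<'E'
import pickle,cv2,numpy as np
d=pickle.load(open("c5.pkl","rb"))
def z(n,x,y,w,h,s):
    return cv2.resize(cv2.convertScaleAbs(d[n]["frame"][y:y+h,x:x+w,::-1],alpha=2,beta=10),None,fx=s,fy=s,interpolation=cv2.INTER_CUBIC)
cv2.imwrite("pics/z6.png",np.hstack([z("scene",185,160,75,100,5),z("side",265,200,80,100,5)]))
cv2.imwrite("pics/z7.png",z("wrist",200,80,160,140,4))
E
```

```text
time_s 9.1
tool_pos [ 0.5628207  -0.18042906  0.14861648]
tool_rot [-155.87674437   89.98609677 -153.35600806]
force [ 1.12124325  0.01357099 -1.75044988]
grip_width 0.011423218734626619
qpos [-14.35552168  15.55963741  34.81275893  98.45796328  -9.43429173
  68.93768099  25.40090416]
```

View pics/z6.png

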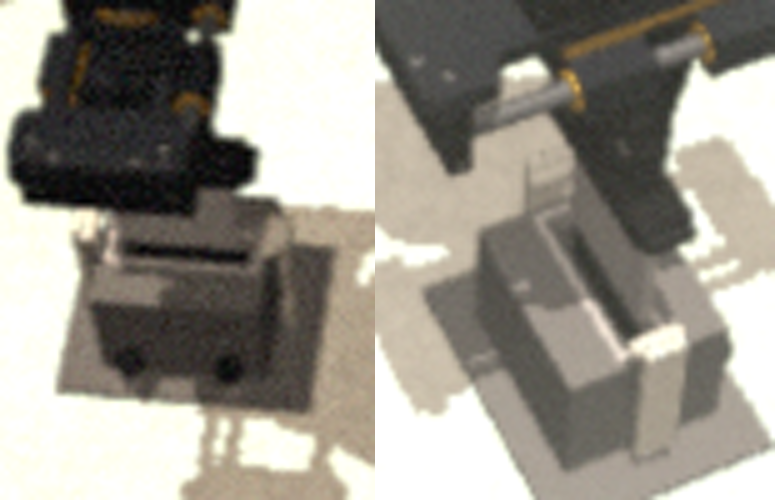

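View pics/z7.png

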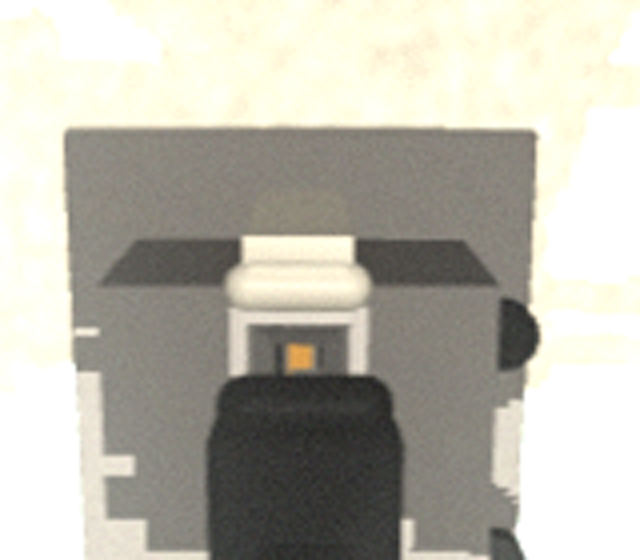

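Run:
```python
from h import *
d=pickle.load(open("c5.pkl","rb"));c=d["wrist"];tp=d["obs"]["tool_pos"]
m=lambda u:[(200-.4+a/4,80-.4+b/4) for a,b in u]
p,r=fit([(c,[(-.012,.03875,.066),(.012,.03875,.066)],m([(229,308),(371,308)]))],[.56,-.18,.04]);print('slot',p,r.round(1).tolist())
p,r=fit([(c,[(-.0495,.065,.005),(.0495,.065,.005)],m([(66,129),(537,129)]))],[.56,-.18,.04]);print('foot',p,r.round(1).tolist())
p,r=fit([(c,[(-.035,.042,.066),(.035,.042,.066)],m([(99,286),(497,286)]))],[.56,-.18,.04]);print('top',p,r.round(1).tolist())
zc=tp[2]-.0022
for z in(zc-.006,zc-.003):
  p,r=fit([(c,[(-.012,.044,z),(.012,.044,z)],m([(218,376),(392,376)]))],[.56,-.18,.04]);print('lug',p,r.round(1).tolist())
d=pickle.load(open("c4.pkl","rb"));c=d["wrist"];zc=d["obs"]["tool_pos"][2]-.0022
for z in(zc-.006,zc-.003):
  p,r=fit([(c,[(0,.044,z)],[(275.7,173.7)])],[.56,-.25,.04]);print('lug4',p,d["obs"]["tool_pos"])
d=pickle.load(open("c1.pkl","rb"));c=d["wrist"]
p,r=fit([(c,[(0,.044,.076),(0,-.044,.076)],[(229.6+224/5,124.6+66/5),(229.6+228/5,124.6+538/5)])],[.56,.28,.04]);print(p,r)
```

```text
slot [ 0.56121745 -0.18057221  0.04286016] [[0.4, -0.0], [-0.4, -0.0]]
foot [ 0.5613009  -0.17992037  0.04286173] [[-0.3, 0.0], [0.3, 0.0]]
top [ 0.56084807 -0.17999787  0.04287366] [[-1.0, 0.0], [1.0, 0.0]]
lug [ 0.56212006 -0.1807694   0.04294097] [[-2.8, 0.0], [2.8, 0.0]]
lug [ 0.56209151 -0.18008176  0.04294123] [[-3.3, 0.0], [3.3, 0.0]]
lug4 [ 0.56019466 -0.25729499  0.04042368] [ 0.56111825 -0.25688507  0.2336337 ]
lug4 [ 0.56016812 -0.25661209  0.0404191 ] [ 0.56111825 -0.25688507  0.2336337 ]
[0.56015801 0.27786373 0.22555495] [[-0.00205471 -0.29337093]
 [ 0.00216721  0.35105014]]
```

Request:
{"op": "drive_tool", "data": {"increments": [[[0,0,-0.021],[0,0,0]],[[0.085,0,0],[0,0,0]],[[0.085,0,0],[0,0,0]],[[0.085,0,0],[0,0,0]],[[0.085,0,0],[0,0,0]],[[0.085,0,0],[0,0,0]],[[0.085,0,0],[0,0,0]],[[0,0,0],[0,0,0]]]}}

```text
time_s: 10.05
tool_pos: [0.5615, -0.1804, 0.1274]
tool_rot: [168.5, 89.9, 171.0]
force: [-0.3, -0.3, -2.8]
grip_width: 0.0111
```

Request:
{"op": "drive_tool", "data": {"increments": [[[0.1,0,0],[0,0,0]],[[0.1,0,0],[0,0,0]],[[0.1,0,0],[0,0,0]],[[0.1,0,0],[0,0,0]],[[0.1,0,0],[0,0,0]],[[0.1,0,0],[0,0,0]],[[0.08,0,0],[0,0,0]],[[0,0,0],[0,0,0]]]}}

```text
time_s: 10.85
tool_pos: [0.5615, -0.1805, 0.1003]
tool_rot: [174.1, 89.9, 176.6]
force: [0.0, 0.0, -2.5]
grip_width: 0.0119
```

```bash
python3 snap.py 6 wrist side
```

```text
time_s 10.85
tool_pos [ 0.5615204  -0.18049445  0.10032459]
tool_rot [174.11208411  89.94497553 176.6207879 ]
force [ 0.02716853  0.00414386 -2.52392565]
grip_width 0.011936248646280605
qpos [-13.5291887   18.23006384  34.14543077 101.41507452 -11.26525958
  63.83479634  26.79693168]
```

View pics/wrist6.png

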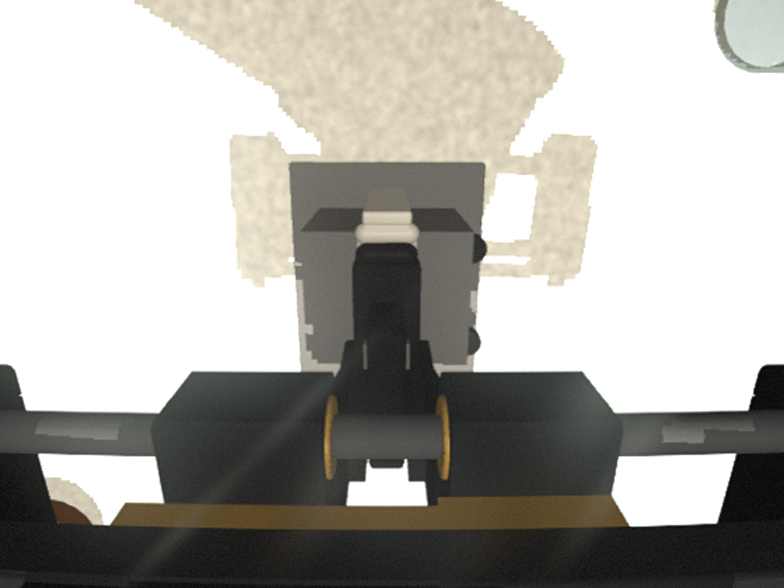

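View pics/side6.png

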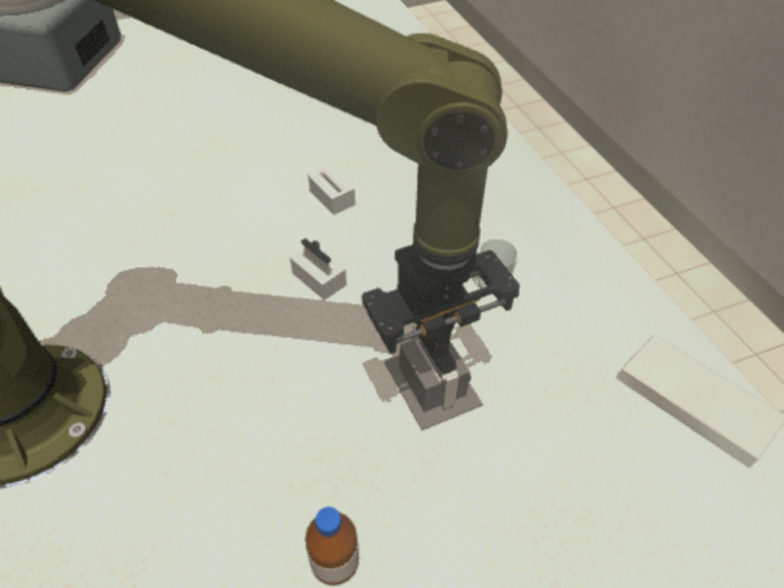

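Request:
{"op": "drive_tool", "data": {"increments": [[[0.05,0,0],[0,0,0]],[[0.05,0,0],[0,0,0]],[[0.05,0,0],[0,0,0]],[[0.05,0,0],[0,0,0]],[[0,0,0],[0,0,0]]], "squeeze": 60}}

```text
time_s: 11.45
tool_pos: [0.563, -0.1804, 0.0945]
tool_rot: [9.1, 89.9, 11.7]
force: [-1.1, 1.6, 5.4]
grip_width: 0.0114
```

Request:
{"op": "drive_tool", "data": {"increments": [[[0.06,0,0],[0,0,0]],[[0.06,0,0],[0,0,0]],[[0.06,0,0],[0,0,0]],[[0,0,0],[0,0,0]]]}}

```text
time_s: 11.85
tool_pos: [0.5609, -0.1801, 0.0841]
tool_rot: [169.9, 89.9, 172.4]
force: [0.5, 0.6, -7.4]
grip_width: 0.012
```

Request:
{"op": "drive_tool", "data": {"increments": [[[0.04,0,0],[0,0,0]],[[0.04,0,0],[0,0,0]],[[0.04,0,0],[0,0,0]],[[0,0,0],[0,0,0]],[[0,0,0],[0,0,0]]]}}

```text
time_s: 12.35
tool_pos: [0.562, -0.1805, 0.0815]
tool_rot: [39.7, 90.0, 42.2]
force: [-2.8, 1.8, 5.0]
grip_width: 0.0115
```

Request:
{"op": "drive_tool", "data": {"increments": [[[0.05,0,0],[0,0,0]],[[0.05,0,0],[0,0,0]],[[0,0,0],[0,0,0]],[[0,0,0],[0,0,0]]]}}

```text
time_s: 12.75
tool_pos: [0.5622, -0.1805, 0.0801]
tool_rot: [59.6, 89.9, 62.1]
force: [-8.5, 5.4, 20.1]
grip_width: 0.0114
```

Request:
{"op": "drive_tool", "data": {"increments": [[[0.02,0.01,-0.025],[0,0,0]],[[0,0,0],[0,0,0]],[[0,0,0],[0,0,0]],[[0,0,0],[0,0,0]],[[0,0,0],[0,0,0]]]}}

```text
time_s: 13.25
tool_pos: [0.5622, -0.1805, 0.0801]
tool_rot: [15.1, 89.8, 17.6]
force: [-7.7, 4.8, 22.4]
grip_width: 0.0118
```

```bash
python3 snap.py 7 wrist side scene
python3 - <<'E'
import pickle,cv2,numpy as np
d=pickle.load(open("c7.pkl","rb"))
def z(n,x,y,w,h,s):
    return cv2.resize(cv2.convertScaleAbs(d[n]["frame"][y:y+h,x:x+w,::-1],alpha=2,beta=10),None,fx=s,fy=s,interpolation=cv2.INTER_CUBIC)
cv2.imwrite("pics/z8.png",np.hstack([z("side",265,220,80,90,5),z("wrist",200,110,80*2-80,90,5)]))
E
```

```text
time_s 13.25
tool_pos [ 0.56219006 -0.18051924  0.08009473]
tool_rot [15.05173876 89.81302062 17.55674916]
force [-7.67655011  4.77336311 22.42199758]
grip_width 0.011800937792288555
qpos [-13.07128478  19.46856293  33.7671518  102.53101963 -12.29652743
  61.50119137  27.56956339]
```

View pics/z8.png

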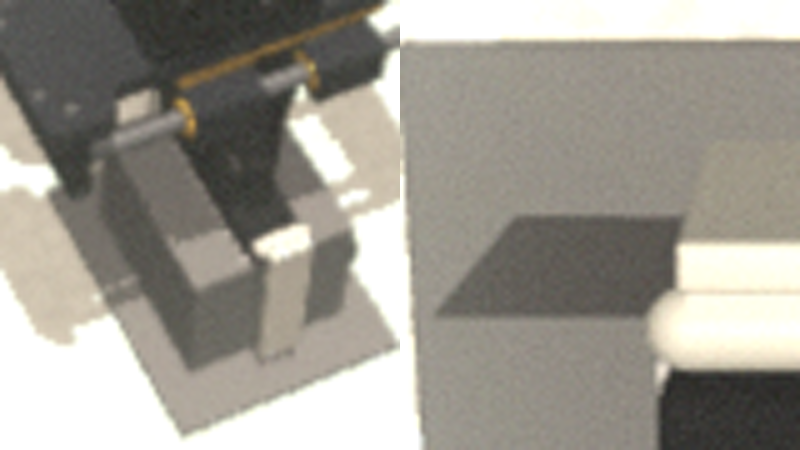

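View pics/wrist7.png

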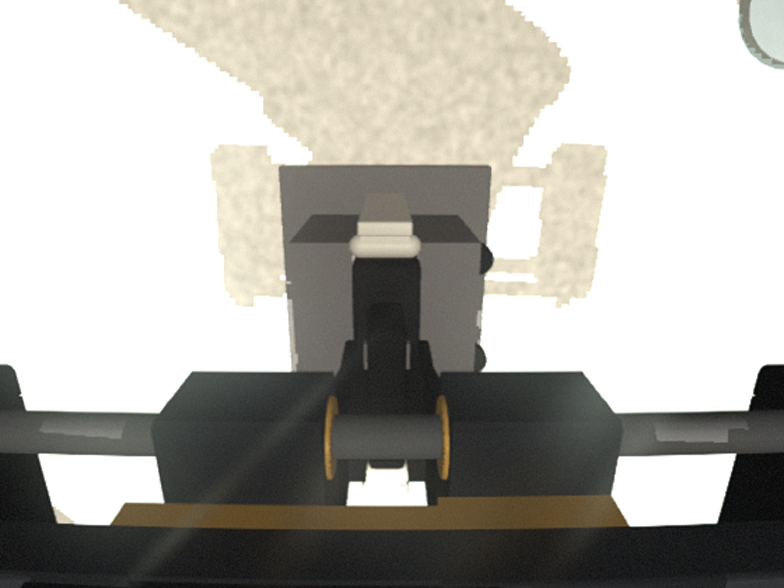

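View pics/scene7.png

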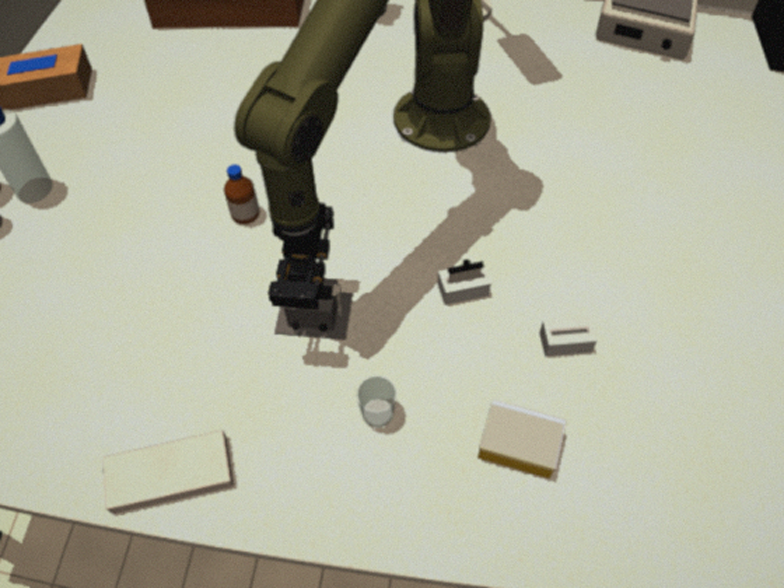

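```bash
python3 -c "
from cell import env
o=env.get_obs();print(o['time_s'],o['tool_pos'],o['force'],o['grip_width'])
print(env.sign_off())"
```

```text
13.4 [ 0.56221547 -0.18049451  0.08011835] [-7.49421264  2.93844541 22.50952182] 0.011548903529175241
the job is handed in; nothing more can be done
None
```

I moved the electrode plate from its stand into the running block, pressed the cap past both catches, and handed the job in at 13.4 s. The fingers were still gripping the plate and pressing it down. The sign-off gave no verdict, so the result below is from my own checks.

**Checks that agreed:**
- **Snap:** the push rose to about 8 N at the catches, then dropped suddenly as the cap went through.
- **Cap down:** the tool stopped at z = 0.080 m, where I expected it with the cap flat on the block. Commanding 0.8 mm further did not move it. The push is about 22–25 N, against the contact's 9 N.
- **Catches:** the wrist picture shows the +y catch closed over its lug. In the side picture the −y catch stands upright.
- **Bystanders:** comb, bottle, beaker and tip box show no visible movement in the last scene picture.

**Less certain:**
- **Sideways force:** about 8 N of sideways force remained on the tool after a small correction. I think this comes from the arm flexing or the blade leaning on the slot wall.
- **Block position:** the fixed cameras and the wrist camera disagreed by about 2–3 mm. I used the wrist camera.
- **−y lug:** I could not see it directly. I took it as clipped because the plate is level.

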